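# Load a ten-vial carrier into a heating-block shaker

### The job

Load the heating shaker: set the carrier into the aluminium block so that all ten glass vials go down into their own bores together, press it fully home until both spring catches have snapped over its ends, and let go of it. The block has stopped somewhere on its orbit, so the bores must be found; the vials are glass, so do not force them against the block, and do not disturb the flask, the bottle or the tip box.

Things in the scene. Friction and masses are not known exactly. Their poses are not given: they have to be found in the camera images.
- carrier: Loose rigid vial carrier, 0.16 to 0.26 kg: blue plate 46 (x) x 130 (y) mm, from z = 24 to 30 mm, holding ten flat-bottomed amber vials 12 mm wide (heel rounded 0.5 mm) that reach down to z = 0, in two rows: x = -10, +10, y = -40, -20, 0, 20, 40 mm; caps up to z = 38. Origin: pattern centre at the vial bottoms, on which it stands. Same after a half turn about z.
- carrier_grip (a point): Centre of the black rubber grip in the middle of the carrier's bail handle, a bar along the carrier's y on two end posts (y = -52, +52 mm), 70 mm above the vial bottoms. The grip is 12 mm thick (x), 46 mm long (y), 14 mm high; pinch it across x from above.
- shaker: Fixed cream heating shaker, 300 (x) x 240 (y) x 100 mm high, low control ledge at its own -x end. Origin: centre of its underside, z up. On it, near x = +30, y = 0 mm, the aluminium block, 54 (x) x 116 (y) mm, flat top 148 mm above the origin, with ten round sharp-edged bores 13.6 mm wide, 28 mm deep, in the carrier's pattern (rows along y, 20 mm apart, pitch 20 mm).
- block_centre (a point): Centre of the shaker's orbit at the height of the block's top face (axes as the shaker's). The block with its bores and catches circles on a 5 mm eccentric without turning, and the drive stopped anywhere on that circle: the real centre of the block lies 5 mm from this point in an unknown direction, and stays there (height and yaw true). That direction is not measured: it must be seen or felt.
- home (a point): 24 mm below block_centre: the height of the carrier's origin when home, its plate lying on the block's top. Spring leaf catches stand at both y ends of the block. Their ramps meet the plate's ends some 16 mm above home; from there it takes 3 to 15 N of push. The noses snap over the plate in the last 1 mm. Let go short of that, the carrier sticks or settles askew.
- flask: Loose conical flask wrapped in foil, 84 mm wide at the foot, 142 mm high; origin under its centre.
- bottle: Loose amber bottle with blue cap, 64 mm wide, 140 mm high; origin under its centre.
- tip_box: Loose blue pipette-tip box, 82 x 122 x 58 mm; origin under its centre.

How it is judged:
By the outcome, as a careful person would: the job done as asked, in the order asked, and still so for the second after the job is handed in, with the robot touching nothing.
It also fails if it takes over 72 s, if anything falls off the work surface, if the arm or the gripper's body presses on something with over 40 N, if the wrist force passes 120 N, or if a joint passes its speed limit or range.

### The arm

A 7-joint arm with a two-finger parallel gripper is mounted at the origin on the work surface. World frame = base frame: x ahead of the robot, y to its left, z up, the work surface at z = 0. Lengths are in m, angles in rad, forces in N, time in s.
With the tool pointing down it reaches from about 0.425 to 0.8 m from the base axis. Payload 8.3 kg.
Tool frame: the origin (TCP) lies at the centre of the arm's flange, where the gripper is bolted on; the fingertips stand 173 mm ahead of it and the grasp point (between the pads) lies 155 mm ahead of it; z points along the fingers, y is the direction in which the jaws open and shut (so a half turn about z gives the same grasp; the last joint's range is limited). The gripper opens to 85 mm and grips with 20 to 120 N. Pads are 22 mm wide; open, the fingers measure 114 mm over their backs; the gripper's body (76 mm by 85 mm) begins 54 mm behind the grasp point. The pads swing forward as they close: fully open they stand 13 mm farther back than shut.
Start: joints at [1.254, 0.383, 0.016, 1.37, -0.006, 1.388, -0.046], TCP at [0.157, -0.605, 0.405] pointing down, gripper open.
Joint ranges: [-2.95, 2.95], [-0.25, 2.06], [-1.52, 1.56], [0.18, 2.33], [-1.44, 4.58], [0.02, 2.06], [-3.01, 3.01]. Speed limits (rad/s): [2.39, 2.39, 3.01, 3.01, 3.14, 3.14, 3.14].

### API

Orientations are given as a unit quaternion [w, x, y, z].
In Python, from cell import get_state, snapshot, sign_off gives the robot as it stands.
- The arm moves only by the tool send_rows, never from a script. Its arguments are lists of equal length, an entry for each row: "delta_pos": the shift along the tool's x, y, z in mm, a list of three; "rot": the turn, a rotation vector about the tool's x, y, z in degrees, a list of three. In form: {"delta_pos": [[x, y, z], ...], "rot": [[wx, wy, wz], ...]}. A call has 1 to 8 rows; each row shifts and turns the commanded pose from where the row before left it, along the tool's axes as they then stand; what a row does not reach is not made up. A row lasts 1/12 s, in which the tool goes at most 41.7 mm and 7.16 degrees, less where a joint would pass 70% of its speed; a pose out of reach is approached as far as the arm can. A call with a gripper value outside its range is refused whole. "gripper" is the finger opening in mm, from 0 to 85.4, set as the call begins (left out, the last holds). The fingers move at their own pace and stop on an object; "force" is the grip in N (left out, the last holds). Time passes only in rows, so rows that do not move let the fingers close. It gives the time, the measured TCP pose, the force and the opening at its end, in the units of the state.
- get_state(): the state, without advancing time (a new reading comes with each control period).
- snapshot(name): name is "side" or "top" or "wrist"; returns a dict with "color" (420x560x3 uint8, red, green, blue), "z_map" (420x560 float32, m along the optical axis (not along the pixel's ray), 0 where there is no reading), "fx", "fy", "cx", "cy" (pixels), "camera_from_world" (4x4, takes a point from world to camera coordinates). Camera axes: x right, y up, looking along -z (the intrinsics and any distortion apply to the point x, -y, -z); pixel columns grow to the right and rows downward; lengths in m; the calibration is good to about 2 mm. A picture is of the moment at which its call begins.
- sign_off(): hands the job in, once; it reports no verdict.
The state is a dict: "time_s": time; "q": joint angles; "qd": joint speeds; "effort": joint torques, N m; "eef_pos": TCP position; "eef_rot": TCP orientation; "wrist_force": force on the tool from outside, world axes, zero at the start; "torque": the same for the moment, N m; "gripper_width": opening from 0.0 (shut) to 1.0 (fully open).
Only numpy, scipy, OpenCV 4.12 (cv2) and the standard library are available. Lean on these libraries where they do the work, as an engineer would, in place of code of your own. Each camera call takes 0.05 s, during which the arm holds its last target.

## Working session

There is one attempt and no reset: what is moved stays moved. The work goes in short steps, Python scripts to look and compute and a tool call to move; the robot and the scene stay as the last step left them, time stands still between calls to the robot, and variables do not carry over. Pictures are saved under pics/ and viewed, and the job is handed in when it is done.

Besides the shell and the picture viewer there is one more tool, called after "Request:" as a command line: name --argument value ..., lists and objects as JSON in quotes. send_rows: Moves the arm, as the interface text tells. Its arguments: {"type":"object","properties":{"delta_pos":{"type":"array"},"rot":{"type":"array"},"gripper":{"type":"number"},"force":{"type":"number"}},"required":["delta_pos","rot"]}

```bash
mkdir -p pics; ls
python3 - <<'E'
from cell import get_state, snapshot
import cv2,numpy as np,pickle
s=get_state();print(s)
for n in ("side","top","wrist"):
    d=snapshot(n);pickle.dump(d,open(f"{n}0.pkl","wb"))
    cv2.imwrite(f"pics/{n}0.png",d["color"][:,:,::-1])
    print(n,d["fx"],d["fy"],d["cx"],d["cy"],d["camera_from_world"].round(4).tolist(),[k for k in d])
E
```

```text
pics
{'time_s': 0.0, 'q': array([ 1.25409075,  0.38425358,  0.01636741,  1.37116056, -0.00631256,
        1.38818999, -0.04648774]), 'qd': array([ 7.95674799e-04,  8.10559716e-05,  6.95932787e-04, -3.91002124e-04,
       -1.05422602e-05,  8.00512482e-04, -2.03196352e-03]), 'effort': array([ 2.85223587e-04, -6.27598429e+01,  8.44366159e-01, -3.71819293e+01,
        1.63526076e-02,  1.41289175e-02, -7.77555044e-06]), 'eef_pos': array([ 0.15693639, -0.60480844,  0.40366596]), 'eef_rot': array([-9.72032138e-04,  9.91953116e-01,  1.26601945e-01, -1.34772707e-04]), 'wrist_force': array([ 1.38781186,  0.35053902, -0.66536118]), 'torque': array([-0.01090436, -0.02601618,  0.02552144]), 'gripper_width': 0.9987632791451988}
side 389.00294215187387 389.00294215187387 278.113164806216 217.7603685147687 [[-0.9983, -0.0548, 0.0185, 0.5308], [0.0489, -0.6298, 0.7752, -0.0637], [-0.0309, 0.7748, 0.6314, -1.1622], [0.0, 0.0, 0.0, 1.0]] ['color', 'z_map', 'fx', 'fy', 'cx', 'cy', 'camera_from_world']
top 390.10063964106365 390.10063964106365 272.00411601174716 210.65595160485012 [[-0.0037, -0.9995, 0.0324, 0.051], [0.9992, -0.0023, 0.0408, -0.5564], [-0.0407, 0.0326, 0.9986, -0.9867], [0.0, 0.0, 0.0, 1.0]] ['color', 'z_map', 'fx', 'fy', 'cx', 'cy', 'camera_from_world']
wrist 374.5382279004531 374.5382279004531 281.3043395788749 207.8144071448423 [[0.2513, -0.9679, -0.001, -0.6253], [0.9301, 0.2418, -0.2766, 0.0349], [0.268, 0.0686, 0.961, -0.3793], [0.0, 0.0, 0.0, 1.0]] ['color', 'z_map', 'fx', 'fy', 'cx', 'cy', 'camera_from_world']
```

View pics/top0.png

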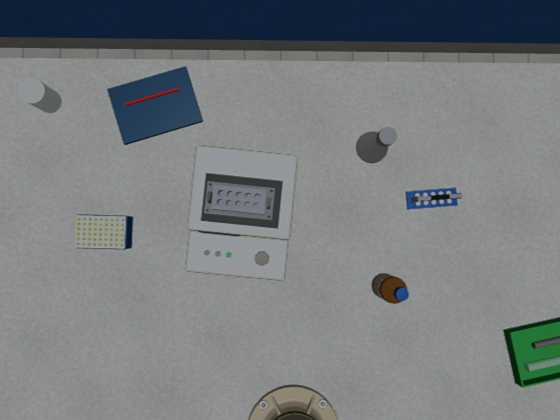

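View pics/side0.png

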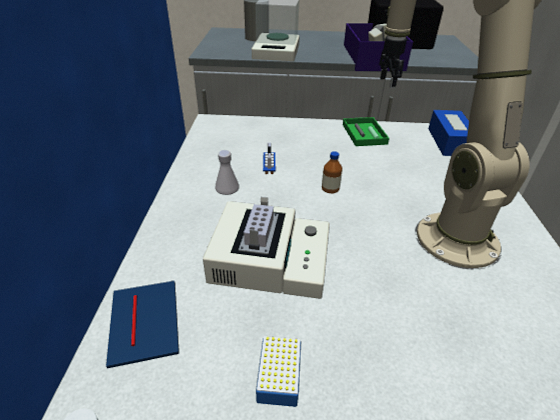

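View pics/wrist0.png

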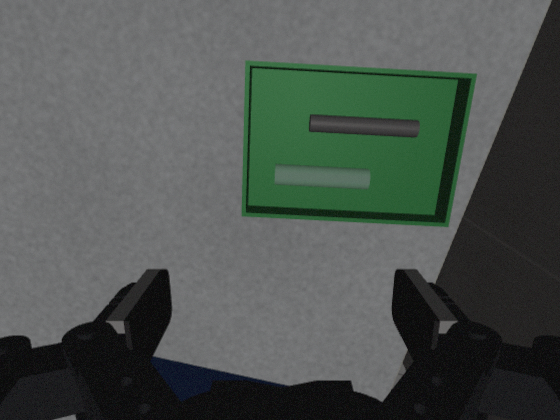

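Top view: carrier at about (433,198), shaker's block at (240,200), flask at (375,145), bottle at (395,290), tip box at (103,232). Now I'll measure the carrier and the shaker.

```bash
cat > h.py <<'E'
import numpy as np,cv2,pickle
def ray(d,u,v):
    T=d["camera_from_world"];R=T[:3,:3];o=-R.T@T[:3,3]
    r=np.array([(u-d["cx"])/d["fx"],-(v-d["cy"])/d["fy"],-1.0])
    return o,R.T@r
def onz(d,u,v,z):
    o,r=ray(d,u,v);return o+r*(z-o[2])/r[2]
def proj(d,p):
    T=d["camera_from_world"];c=T[:3,:3]@np.asarray(p)+T[:3,3]
    return np.array([d["cx"]+d["fx"]*c[0]/-c[2], d["cy"]-d["fy"]*c[1]/-c[2]])
def cloud(d):
    h,w=d["z_map"].shape;v,u=np.mgrid[:h,:w]
    z=d["z_map"];T=d["camera_from_world"];R=T[:3,:3]
    c=np.stack([(u-d["cx"])/d["fx"]*z,-(v-d["cy"])/d["fy"]*z,-z],-1)
    return (c-T[:3,3])@R
def load(n): return pickle.load(open(n+".pkl","rb"))
E
python3 - <<'E'
from h import *
d=load("top0");P=cloud(d)
hsv=cv2.cvtColor(d["color"],cv2.COLOR_RGB2HSV)
m=cv2.inRange(hsv,(100,120,60),(130,255,255))
n,l,st,c=cv2.connectedComponentsWithStats(m)
for i in range(1,n):
    if st[i,4]>40: print(st[i],c[i], onz(d,*c[i],0.03).round(3), np.median(P[l==i],0).round(3))
for name,(x0,y0,x1,y1) in dict(car=(400,180,470,215),blk=(180,140,305,285)).items():
    cv2.imwrite(f"pics/{name}_top.png",cv2.resize(d["color"][y0:y1,x0:x1,::-1],None,fx=6 if name!="car" else 10,fy=6 if name!="car" else 10,interpolation=cv2.INTER_NEAREST)[:600])
for uv in [(240,200),(240,160),(212,255),(200,220),(433,198),(388,136),(402,294),(103,232),(222,197),(265,225)]:
    print(uv,P[uv[1],uv[0]].round(3))
# plate rect by height
def rect(mask,z):
    pts=cv2.findNonZero(mask.astype(np.uint8)); r=cv2.minAreaRect(pts); b=cv2.boxPoints(r)
    w=np.array([onz(d,*p,z) for p in b]); print(r, w.round(4).tolist(), w.mean(0).round(4), np.linalg.norm(w-np.roll(w,1,0),axis=1).round(4))
z=P[...,2]
sub=np.zeros(z.shape,bool);sub[140:290,180:305]=1
rect(sub&(z>0.085)&(z<0.115),0.1)
rect(sub&(z>0.143)&(z<0.155),0.148)
sub[:]=0;sub[180:215,400:470]=1
rect(sub&(z>0.02)&(z<0.045),0.03)
rect(sub&(m>0),0.03)
rect(sub&(z>0.055),0.075)
E
```

```text
[ 108   67   94   77 4327] [154.64317079 105.37485556] [0.821 0.344 0.03 ] [0.824 0.348 0.012]
[406 188  51  21 426] [429.24647887 198.48122066] [ 0.586 -0.35   0.03 ] [ 0.582 -0.348  0.031]
[125 217   3  32  43] [125.95348837 231.90697674] [0.504 0.411 0.03 ] [0.504 0.405 0.049]
[396 288  13  13 129] [401.58914729 293.82170543] [ 0.346 -0.275  0.03 ] [ 0.365 -0.235  0.141]
(240, 200) [0.574 0.124 0.15 ]
(240, 160) [0.671 0.127 0.1  ]
(212, 255) [0.449 0.195 0.067]
(200, 220) [0.532 0.219 0.099]
(433, 198) [ 0.583 -0.337  0.08 ]
(388, 136) [ 0.719 -0.209  0.142]
(402, 294) [ 0.365 -0.236  0.139]
(103, 232) [0.504 0.458 0.055]
(222, 197) [0.581 0.164 0.148]
(265, 225) [0.52  0.069 0.101]
((242.78082275390625, 193.0821990966797), (103.11451721191406, 87.30711364746094), 6.009006023406982) [[0.5062, 0.2487, 0.1], [0.708, 0.2286, 0.1], [0.6833, -0.0107, 0.1], [0.4802, 0.0119, 0.1]] [0.5944 0.1196 0.1   ] [0.2382 0.2028 0.2405 0.2043]
((236.21823120117188, 198.5570526123047), (57.829322814941406, 24.5242977142334), 5.90614128112793) [[0.5576, 0.1982, 0.148], [0.6113, 0.1928, 0.148], [0.5981, 0.0664, 0.148], [0.5443, 0.0721, 0.148]] [0.5778 0.1324 0.148 ] [0.1268 0.0539 0.1271 0.0542]
((431.4940490722656, 197.92352294921875), (18.023677825927734, 50.696388244628906), 85.60128784179688) [[0.6053, -0.2895, 0.03], [0.6151, -0.4202, 0.03], [0.5692, -0.4227, 0.03], [0.5596, -0.2923, 0.03]] [ 0.5873 -0.3562  0.03  ] [0.0458 0.1311 0.046  0.1308]
((431.0470275878906, 198.11175537109375), (17.256711959838867, 49.62263107299805), 85.60128784179688) [[0.6039, -0.2898, 0.03], [0.6136, -0.4177, 0.03], [0.5696, -0.4201, 0.03], [0.5602, -0.2924, 0.03]] [ 0.5868 -0.355   0.03  ] [0.0438 0.1283 0.044  0.128 ]
((438.5, 199.5), (57.0, 27.0), -0.0) [[0.5475, -0.2824, 0.075], [0.613, -0.2836, 0.075], [0.613, -0.4242, 0.075], [0.5471, -0.4226, 0.075]] [ 0.5802 -0.3532  0.075 ] [0.1402 0.0655 0.1406 0.0658]
```

Request:
send_rows --delta_pos '[[30, -8.3, 0], [30, -8.3, 0], [30, -8.3, 0], [30, -8.3, 0], [30, -8.3, 0], [30, -8.3, 0], [30, -8.3, 0], [30, -8.3, 0]]' --rot '[[0, 0, 0], [0, 0, 0], [0, 0, 0], [0, 0, 0], [0, 0, 0], [0, 0, 0], [0, 0, 0], [0, 0, 0]]'

```text
time_s: 0.82
eef_pos: [0.3737, -0.4794, 0.4044]
eef_rot: [-0.0, 0.992, 0.127, -0.0]
wrist_force: [-0.5, 0.3, -0.5]
gripper_width: 0.998
```

Request:
send_rows --delta_pos '[[30, -8.3, 0], [30, -8.3, 0], [30, -8.3, 0], [30, -8.3, 0], [30, -8.3, 0], [30, -8.3, 0], [30, -8.3, 0], [28, -8.3, 0]]' --rot '[[0, 0, 0], [0, 0, 0], [0, 0, 0], [0, 0, 0], [0, 0, 0], [0, 0, 0], [0, 0, 0], [0, 0, 0]]'

```text
time_s: 1.48
eef_pos: [0.5876, -0.3552, 0.4042]
eef_rot: [-0.0, 0.992, 0.127, -0.0]
wrist_force: [0.3, 0.0, 0.3]
gripper_width: 1.006
```

Request:
send_rows --delta_pos '[[0, 0, 0], [0, 0, 0], [0, 0, 0], [0, 0, 0], [0, 0, 0], [0, 0, 0]]' --rot '[[0, 0, -7], [0, 0, -7], [0, 0, -7], [0, 0, -7], [0, 0, -7], [0, 0, -7]]'

```text
time_s: 1.98
eef_pos: [0.5863, -0.3564, 0.4041]
eef_rot: [-0.0, 0.879, 0.476, -0.0]
wrist_force: [0.3, -0.2, 0.1]
gripper_width: 0.996
```

Request:
send_rows --delta_pos '[[0, 0, 0], [0, 0, 0], [0, 0, 0], [0, 0, 0], [0, 0, 0], [0, 0, 0], [0, 0, 0]]' --rot '[[0, 0, -7], [0, 0, -7], [0, 0, -7], [0, 0, -7], [0, 0, -7], [0, 0, -2.7], [0, 0, 0]]'

```text
time_s: 2.57
eef_pos: [0.5862, -0.3565, 0.4041]
eef_rot: [-0.0, 0.68, 0.734, 0.0]
wrist_force: [0.1, -0.1, -0.3]
gripper_width: 1.001
```

Run:
```python
from h import *
from cell import get_state,snapshot
d=snapshot("wrist");s=get_state();d["s"]=s;pickle.dump(d,open("wrist1.pkl","wb"))
print(s["q"].round(3),s["eef_pos"],s["eef_rot"])
T=d["camera_from_world"];o=-T[:3,:3].T@T[:3,3];print("cam",o, "view",-T[2,:3])
cv2.imwrite("pics/wrist1.png",d["color"][:,:,::-1])
```

```text
[ 0.754  0.558 -0.421  1.154  0.219  1.473  0.442] [ 0.58618446 -0.35653377  0.40421716] [-4.35754882e-04  6.80949944e-01  7.32329832e-01  1.75719535e-05]
cam [ 0.58211909 -0.28692339  0.37400316] view [ 0.02104808 -0.2762015  -0.96086925]
```

View pics/wrist1.png

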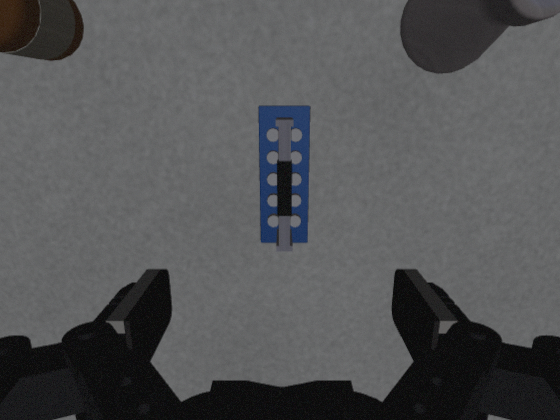

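The wrist view shows the carrier centred near (284,178), with the grip (black) at (284,188), upright and aligned with the image. I'll measure it with rays.

```bash
cat >> h.py <<'E'
def car(d,roi):
    hsv=cv2.cvtColor(d["color"],cv2.COLOR_RGB2HSV)
    m=cv2.inRange(hsv,(100,120,40),(130,255,255));k=np.zeros_like(m);x0,y0,x1,y1=roi;k[y0:y1,x0:x1]=1;m*=k
    pts=cv2.findNonZero(m).reshape(-1,2)
    # edges: per row left/right extremes -> lines
    L=[];Rr=[]
    hull=cv2.convexHull(pts);ap=cv2.boxPoints(cv2.minAreaRect(pts))
    return m,ap
E
python3 - <<'E'
from h import *
d=load("wrist1");m,ap=car(d,(240,90,330,260))
w=np.array([onz(d,*p,0.03) for p in ap]);print(ap,w.round(4).tolist(),w.mean(0),np.linalg.norm(w-np.roll(w,1,0),axis=1))
# long edge angle through world points of row extremes
ys=np.arange(112,238);l=[];r=[]
for y in ys:
    x=np.nonzero(m[y])[0]; l.append(onz(d,x.min()-.5,y,.03)); r.append(onz(d,x.max()+.5,y,.03))
for e in(l,r):
    e=np.array(e);f=np.polyfit(e[:,1],e[:,0],1);print("yaw",np.degrees(-np.arctan(f[0])),"x at y=-.356",np.polyval(f,-.356))
g=d["color"].max(2)<40;k=np.zeros_like(g);k[150:225,265:305]=1;g&=k
pts=cv2.findNonZero(g.astype(np.uint8)).reshape(-1,2);print("grip",pts.min(0),pts.max(0))
for u,v in [(284,161),(284,216),(284.5,188)]: print(onz(d,u,v,.077).round(4))
x=[(np.nonzero(g[y])[0].min()-.5+np.nonzero(g[y])[0].max()+.5)/2 for y in range(165,212)];print(np.mean(x))
P=cloud(d);print(P[165:212:8,284].round(4))
E
```

```text
[[259. 106.]
 [309. 106.]
 [309. 241.]
 [259. 241.]] [[0.5628, -0.2937, 0.03], [0.607, -0.2903, 0.03], [0.6193, -0.4175, 0.03], [0.5704, -0.4213, 0.03]] [ 0.58987315 -0.35567927  0.03      ] [0.1278215  0.04432053 0.12782925 0.04904658]
yaw 4.49804215973979 x at y=-.356 0.5669057109217586
yaw 4.327243048013337 x at y=-.356 0.6122259095751379
grip [277 161] [291 215]
[ 0.5878 -0.3334  0.077 ]
[ 0.5914 -0.3792  0.077 ]
[ 0.5899 -0.3554  0.077 ]
283.8191489361702
[[ 0.5881 -0.3367  0.0768]
 [ 0.5886 -0.3431  0.0768]
 [ 0.589  -0.3492  0.079 ]
 [ 0.5896 -0.3561  0.0775]
 [ 0.5901 -0.3628  0.0777]
 [ 0.5906 -0.3695  0.0779]]
```

Request:
send_rows --delta_pos '[[0.5, 3.3, 20], [0, 0, 25], [0, 0, 25], [0, 0, 25], [0, 0, 25], [0, 0, 25], [0, 0, 20], [0, 0, 14]]' --rot '[[0, 0, -0.2], [0, 0, 0], [0, 0, 0], [0, 0, 0], [0, 0, 0], [0, 0, 0], [0, 0, 0], [0, 0, 0]]'

```text
time_s: 3.28
eef_pos: [0.5888, -0.3554, 0.2229]
eef_rot: [-0.002, 0.68, 0.733, -0.0]
wrist_force: [-0.4, -0.0, -0.7]
gripper_width: 1.003
```

Request:
send_rows --delta_pos '[[0, 0, 0], [0, 0, 0], [0, 0, 0], [0, 0, 0], [0, 0, 0], [0, 0, 0], [0, 0, 0], [0, 0, 0]]' --rot '[[0, 0, 0], [0, 0, 0], [0, 0, 0], [0, 0, 0], [0, 0, 0], [0, 0, 0], [0, 0, 0], [0, 0, 0]]' --gripper 5 --force 60

```text
time_s: 3.95
eef_pos: [0.5897, -0.3558, 0.227]
eef_rot: [0.001, 0.679, 0.734, 0.0]
wrist_force: [-1.4, 0.6, 6.0]
gripper_width: 0.127
```

Request:
send_rows --delta_pos '[[0, 0, 0], [0, 0, 0], [0, 0, 0], [0, 0, 0]]' --rot '[[0, 0, 0], [0, 0, 0], [0, 0, 0], [0, 0, 0]]'

```text
time_s: 4.28
eef_pos: [0.5896, -0.3558, 0.2269]
eef_rot: [0.001, 0.679, 0.734, 0.0]
wrist_force: [-2.7, 0.1, 6.0]
gripper_width: 0.125
```

Run:
```python
from h import *
from cell import get_state,snapshot
d=snapshot("wrist");s=get_state();d["s"]=s;pickle.dump(d,open("wrist2.pkl","wb"))
print(s["eef_pos"],s["eef_rot"],s["wrist_force"],s["torque"],s["gripper_width"])
cv2.imwrite("pics/wrist2.png",d["color"][:,:,::-1])
```

```text
[ 0.58967103 -0.3558122   0.22696908] [6.49286056e-04 6.79266374e-01 7.33891524e-01 4.50711273e-05] [-2.71580486 -0.19658564  6.12239579] [0.16120002 0.52349877 0.03059061] 0.12372386069845775
```

View pics/wrist2.png

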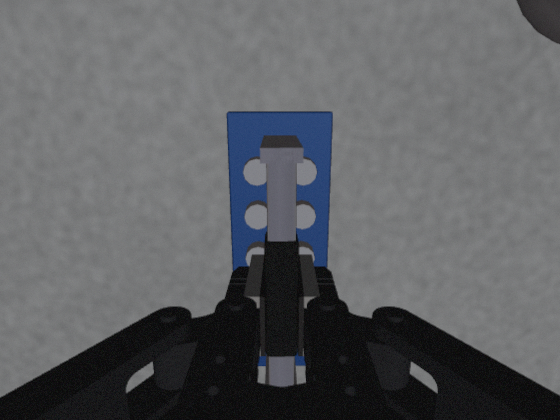

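Gripped: the plate's far corners are at (228,112) and (332,112), with the carrier square in the fingers. Lifting.

Request:
send_rows --delta_pos '[[0, 0, -5], [0, 0, -10], [0, 0, -20], [0, 0, -30], [0, 0, -30], [0, 0, -30], [0, 0, -30], [0, 0, -30]]' --rot '[[0, 0, 0], [0, 0, 0], [0, 0, 0], [0, 0, 0], [0, 0, 0], [0, 0, 0], [0, 0, 0], [0, 0, 0]]'

```text
time_s: 5.0
eef_pos: [0.5893, -0.3554, 0.413]
eef_rot: [0.0, 0.679, 0.734, 0.0]
wrist_force: [0.3, -0.2, -2.5]
gripper_width: 0.125
```

Request:
send_rows --delta_pos '[[0, 0, -30], [0, 0, -30], [0, 0, -20], [0, 0, -10], [0, 0, -8], [0, 0, 0]]' --rot '[[0, 0, 0], [0, 0, 0], [0, 0, 0], [0, 0, 0], [0, 0, 0], [0, 0, 0]]'

```text
time_s: 5.5
eef_pos: [0.5896, -0.3555, 0.5098]
eef_rot: [0.001, 0.679, 0.734, 0.0]
wrist_force: [0.6, 0.3, -0.4]
gripper_width: 0.13
```

Request:
send_rows --delta_pos '[[10, 3, 0], [20, 6, 0], [30, 8.5, 0], [30, 8.5, 0], [30, 8.5, 0], [30, 8.5, 0], [30, 8.5, 0], [30, 8.5, 0]]' --rot '[[0, 0, 0], [0, 0, 0], [0, 0, 0], [0, 0, 0], [0, 0, 0], [0, 0, 0], [0, 0, 0], [0, 0, 0]]'

```text
time_s: 6.17
eef_pos: [0.633, -0.1393, 0.5066]
eef_rot: [-0.001, 0.679, 0.734, -0.001]
wrist_force: [0.7, -0.6, -2.0]
gripper_width: 0.131
```

Request:
send_rows --delta_pos '[[30, 8.5, 0], [30, 8.5, 0], [30, 8.5, 0], [30, 8.5, 0], [30, 8.5, 0], [30, 8.5, 0], [30, 8.5, 0], [20, 6, 0]]' --rot '[[0, 0, 1.5], [0, 0, 1.5], [0, 0, 1.5], [0, 0, 1.5], [0, 0, 1.5], [0, 0, 1.5], [0, 0, 1], [0, 0, 0.4]]'

```text
time_s: 6.83
eef_pos: [0.7005, 0.092, 0.5061]
eef_rot: [-0.002, 0.742, 0.671, -0.001]
wrist_force: [-0.1, -0.4, -3.2]
gripper_width: 0.125
```

Request:
send_rows --delta_pos '[[10, 2, 0], [0, 0, 0], [0, 0, 0]]' --rot '[[0, 0, 0], [0, 0, 0], [0, 0, 0]]'

```text
time_s: 7.08
eef_pos: [0.7036, 0.0972, 0.5074]
eef_rot: [-0.0, 0.743, 0.67, -0.001]
wrist_force: [0.4, -0.0, -2.6]
gripper_width: 0.132
```

Run:
```python
from h import *
from cell import get_state,snapshot
d=snapshot("wrist");s=get_state();d["s"]=s;pickle.dump(d,open("wrist3.pkl","wb"))
print(s["eef_pos"],s["eef_rot"],s["wrist_force"],s["torque"],s["gripper_width"])
cv2.imwrite("pics/wrist3.png",d["color"][:,:,::-1])
```

```text
[0.70362901 0.09582848 0.5081116 ] [ 1.58023638e-04  7.43246408e-01  6.69017353e-01 -7.31094699e-04] [-0.27216824 -1.37030025 -1.92412318] [-0.05392979 -0.03379934  0.03841345] 0.1293757900316085
```

View pics/wrist3.png

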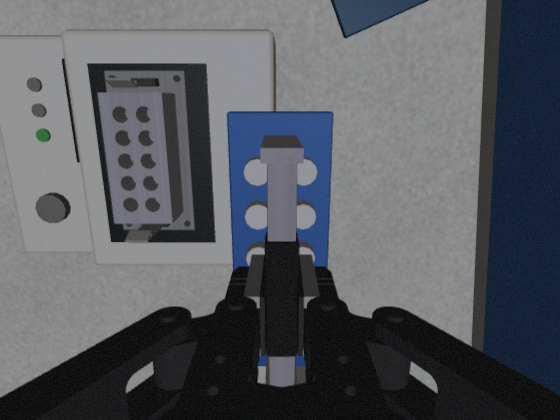

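Run:
```python
from h import *
d=load("wrist3")
c=d["color"][75:245,90:200,::-1]
cv2.imwrite("pics/z3.png",cv2.resize(cv2.convertScaleAbs(c,alpha=1.5),None,fx=3.5,fy=3.5,interpolation=cv2.INTER_CUBIC))
```

```text
(no output)
```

View pics/z3.png

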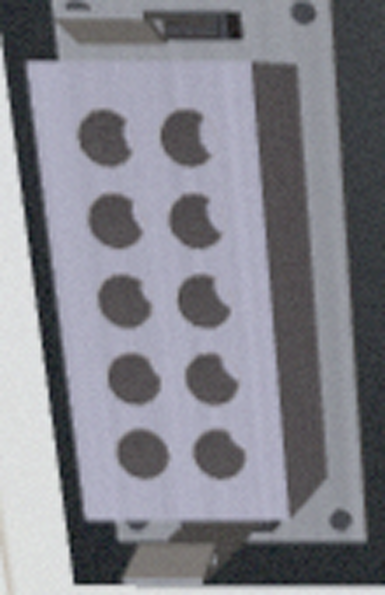

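```bash
cat >> h.py <<'E'
from scipy.optimize import least_squares
def tool(s):
    from scipy.spatial.transform import Rotation as Rn
    q=s["eef_rot"];return Rn.from_quat([q[1],q[2],q[3],q[0]]).as_matrix()
def bores(d,roi,thr,z=0.148,amin=60,amax=400):
    x0,y0,x1,y1=roi
    g=cv2.cvtColor(d["color"],cv2.COLOR_RGB2GRAY)[y0:y1,x0:x1]
    s=6;G=cv2.resize(g,None,fx=s,fy=s,interpolation=cv2.INTER_CUBIC);G=cv2.GaussianBlur(G,(0,0),3)
    m=(G<thr).astype(np.uint8)
    cs,_=cv2.findContours(m,cv2.RETR_LIST,cv2.CHAIN_APPROX_NONE);out=[]
    for c in cs:
        a=cv2.contourArea(c)/s/s
        if not amin<a<amax: continue
        p=cv2.convexHull(c).reshape(-1,2).astype(float) if 0 else c.reshape(-1,2).astype(float)
        p=(p+.5)/s-.5+[x0,y0]
        w=np.array([onz(d,*q,z)[:2] for q in p])
        c0=(w.max(0)+w.min(0))/2
        f=least_squares(lambda t:(np.hypot(*(w-t[:2]).T)-t[2])*1e3,[*c0,.0068],loss="cauchy",f_scale=.15)
        out.append([*f.x,a,*p.mean(0)])
    return np.array(out)
def pattern(pts,c0,yaw0):
    M=np.array([[x,y] for x in(-.01,.01) for y in(-.04,-.02,0,.02,.04)])
    def tf(t): 
        c,s=np.cos(t[2]),np.sin(t[2]);return M@np.array([[c,s],[-s,c]])+t[:2]
    t=np.array([*c0,yaw0])
    for _ in range(4):
        D=np.linalg.norm(pts[:,None]-tf(t)[None],axis=2);k=D.argmin(1);ok=D.min(1)<.008
        t=least_squares(lambda t:((tf(t)[k]-pts)[ok]).ravel()*1e3,t,loss="soft_l1").x
    return t,ok,(tf(t)[k]-pts)
E
python3 - <<'E'
from h import *
d=load("wrist3")
g=cv2.cvtColor(d["color"],cv2.COLOR_RGB2GRAY);print(g[105:125,110:130])
for thr in (85,100,115):
    b=bores(d,(100,95,165,222),thr);print(thr,len(b))
    if len(b)>=8:
        print(b.round(4))
        t,ok,r=pattern(b[:,:2],b[:,:2].mean(0),np.radians(-6));print(t[:2].round(4),np.degrees(t[2]),(r*1e3).round(2).tolist())
E
```

```text
[[111 112 112 112 114 114 113 111 112 113 109 111 113 113 114 112 115 112
  114 115]
 [114 114 111 111 111 108  91  90  82  76  81  86 101 113 113 115 112 110
  115 112]
 [111 113 111 112 108  86  63  63  53  49  54  58  71  85 104 116 115 111
  112 114]
 [114 111 112 107  88  61  51  54  50  51  52  55  48  54  76  97 111 112
  112 113]
 [113 111 108  86  62  46  48  55  53  56  52  52  51  52  55  75 103 116
  111 114]
 [114 110 104  64  53  54  53  56  57  55  53  54  54  51  50  75 109 113
  113 111]
 [112 110  92  54  54  54  53  52  49  47  48  51  52  51  62  87 113 110
  114 113]
 [112 106  82  57  54  55  53  55  53  52  49  51  54  50  60  88 113 108
  111 113]
 [114 108  77  52  55  55  53  54  48  57  51  53  53  54  61  91 114 111
  113 112]
 [115 107  78  52  54  53  52  55  51  51  54  56  59  53  54  79 114 114
  112 113]
 [117 110  98  54  51  50  54  55  55  53  50  49  52  53  53  63  99 113
  111 111]
 [116 113 103  51  54  54  58  59  58  53  52  55  52  56  54  59  91 114
  110 114]
 [115 113 106  72  54  57  58  54  59  51  50  55  56  56  54  54  74  96
  112 
[... 2073 characters left out ...]
7.100000e-03 1.953889e+02 1.250018e+02
  1.606144e+02]
 [5.912000e-01 1.467000e-01 7.100000e-03 1.844722e+02 1.450372e+02
  1.379275e+02]
 [5.713000e-01 1.488000e-01 7.100000e-03 2.015556e+02 1.223215e+02
  1.377216e+02]
 [5.933000e-01 1.666000e-01 7.100000e-03 1.914444e+02 1.425139e+02
  1.140006e+02]
 [5.734000e-01 1.687000e-01 7.100000e-03 2.100417e+02 1.195555e+02
  1.140369e+02]
 [2.044800e+00 2.040000e-02 1.442300e+00 6.766670e+01 1.633648e+02
  1.103728e+02]]
[0.7124 0.1181] -6.000000000000001 [[113.32, -7.66], [133.19, -9.78], [113.31, -7.64], [133.23, -9.73], [113.32, -7.71], [133.26, -9.77], [113.35, -7.66], [133.27, -9.79], [113.33, -7.71], [133.3, -9.76], [-1318.2, 136.38]]
115 1
```

Run:
```python
from h import *
def caps(d,roi,thr,z,amin,amax):
    x0,y0,x1,y1=roi;g=cv2.cvtColor(d["color"],cv2.COLOR_RGB2HSV)
    s=6;S=cv2.resize(g[y0:y1,x0:x1],None,fx=s,fy=s,interpolation=cv2.INTER_CUBIC)
    m=((S[...,1]<90)&(S[...,2]>thr)).astype(np.uint8)
    cs,_=cv2.findContours(m,cv2.RETR_LIST,cv2.CHAIN_APPROX_NONE);out=[]
    for c in cs:
        a=cv2.contourArea(c)/s/s
        if not amin<a<amax: continue
        p=(c.reshape(-1,2)+.5)/s-.5+[x0,y0];w=np.array([onz(d,*q,z)[:2] for q in p])
        f=least_squares(lambda t:(np.hypot(*(w-t[:2]).T)-t[2])*1e3,[*w.mean(0),.006],loss="cauchy",f_scale=.15)
        out.append([*f.x,a,*p.mean(0)])
    return np.array(out)
d1=load("wrist1");g=d1["color"][180,255:315].tolist();print(g[5:30:2])
for n,roi,z,am in (("wrist1",(262,122,306,234),.038,(40,300)),("wrist2",(238,150,325,245),.038,(200,900))):
    d=load(n)
    cv2.imwrite(f"pics/{n}_c.png",cv2.resize(d["color"][roi[1]-15:roi[3]+15,roi[0]-15:roi[2]+15,::-1],None,fx=4,fy=4,interpolation=cv2.INTER_CUBIC))
    for thr in(80,100):
        b=caps(d,roi,thr,z,*am);print(n,thr,b.round(4).tolist())
```

```text
[[27, 49, 91], [26, 53, 96], [37, 58, 99], [47, 62, 97], [108, 108, 114], [109, 110, 116], [110, 111, 117], [107, 109, 115], [104, 106, 110], [16, 13, 15], [23, 15, 15], [12, 14, 14], [14, 17, 20]]
wrist1 80 [[0.6013, -0.3755, 0.0057, 94.6944, 295.4191, 200.4439], [0.581, -0.377, 0.0057, 99.75, 272.294, 200.3632], [0.5998, -0.3554, 0.0057, 98.8472, 295.6639, 179.2674], [0.5795, -0.357, 0.0058, 104.1944, 272.1196, 179.2955], [0.578, -0.337, 0.0058, 121.2917, 272.2567, 157.2694]]
wrist1 100 [[0.6029, -0.3957, 0.0055, 91.1111, 294.7466, 221.2165], [0.5827, -0.3973, 0.0055, 93.5, 272.7803, 221.202], [0.6015, -0.3757, 0.0055, 85.875, 295.453, 200.6942], [0.5812, -0.3772, 0.0055, 87.9306, 272.3744, 200.6739], [0.5795, -0.3572, 0.0054, 92.2917, 272.1376, 179.565], [0.5999, -0.3557, 0.0055, 87.5556, 295.7712, 179.5482], [0.578, -0.3373, 0.0055, 106.5417, 272.143, 157.6128], [0.5985, -0.3356, 0.0054, 107.8194, 295.6033, 157.4558], [0.5969, -0.3157, 0.0055, 109.9583, 295.8888, 134.9725], [0.5765, -0.3173, 0.0055, 116.9861, 272.1484, 135.0796]]
wrist2 80 []
wrist2 100 [[0.5788, -0.3371, 0.0057, 459.9028, 256.3864, 216.6266]]
```

View pics/wrist1_c.png

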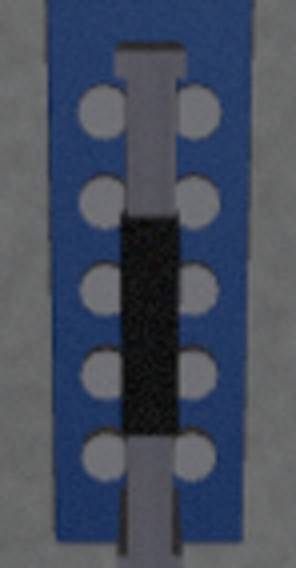

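View pics/wrist2_c.png

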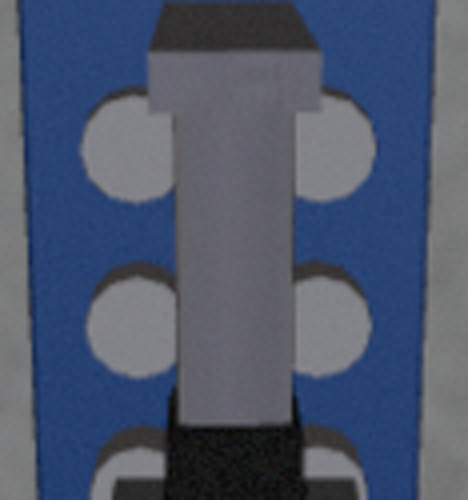

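```bash
cat > caps.py <<'E'
from h import *
def caps(d,roi,thr,z,amin,amax,cut=None):
    x0,y0,x1,y1=roi;g=d["color"]
    s=6;S=cv2.resize(g[y0:y1,x0:x1],None,fx=s,fy=s,interpolation=cv2.INTER_CUBIC).astype(int)
    S=cv2.GaussianBlur(S.astype(np.float32),(0,0),3)
    m=(S[...,0]>thr).astype(np.uint8)
    if cut: m[:,int((cut[0]-x0)*s):int((cut[1]-x0)*s)]=0
    cs,_=cv2.findContours(m,cv2.RETR_LIST,cv2.CHAIN_APPROX_NONE);out=[]
    for c in cs:
        a=cv2.contourArea(c)/s/s
        if not amin<a<amax: continue
        p=(c.reshape(-1,2)+.5)/s-.5+[x0,y0];w=np.array([onz(d,*q,z)[:2] for q in p])
        f=least_squares(lambda t:(np.hypot(*(w-t[:2]).T)-t[2])*1e3,[*w.mean(0),.006],loss="cauchy",f_scale=.15)
        out.append([*f.x,a,*p.mean(0)])
    return np.array(out)
E
python3 - <<'E'
from caps import *
d1=load("wrist1");d2=load("wrist2");d3=load("wrist3")
print(d2["color"][216,240:325:3].tolist())
def rel(t,s):
    R=tool(s);v=np.array([t[0],t[1],0])-[*s["eef_pos"][:2],0];v=R.T@v
    return (v[:2]*1e3).round(2)
for thr in (75,85):
    b=caps(d1,(262,122,306,234),thr,.038,40,300);t,ok,r=pattern(b[:,:2],[.5896,-.356],.0757)
    print(thr,len(b),t[:2].round(4),np.degrees(t[2]).round(2),np.abs(r).max(0)*1e3, "in gripped TCP frame",rel(t,d2["s"]),b[:,2].mean())
for n in("wrist2","wrist3"):
  d=load(n);s=d["s"];z=s["eef_pos"][2]-.22697+.038
  for thr in (75,85):
    b=caps(d,(238,155,325,235),thr,z,150,700,(266.5,299));print(n,thr,b[:,3:].round(1).tolist(),b[:,2])
    R=tool(s);yaw=np.arctan2(R[1,1],R[0,1])
    c0=s["eef_pos"][:2]
    t,ok,r=pattern(b[:,:2],c0,yaw);print(t[:2],np.degrees(t[2]),np.degrees(yaw),(np.abs(r).max(0)*1e3).round(2),rel(t,s))
E
```

```text
[[42, 68, 117], [44, 68, 111], [130, 132, 136], [129, 130, 136], [131, 133, 137], [129, 130, 136], [129, 130, 136], [130, 131, 135], [131, 131, 138], [88, 84, 89], [100, 100, 110], [96, 97, 108], [100, 99, 110], [99, 99, 110], [99, 98, 109], [99, 97, 106], [96, 96, 105], [95, 94, 104], [100, 99, 107], [130, 129, 136], [129, 132, 136], [130, 132, 139], [127, 126, 133], [131, 131, 137], [132, 133, 138], [116, 120, 128], [43, 69, 116], [39, 65, 115], [38, 66, 116]]
75 4 [ 0.5897 -0.3561] 4.38 [0.05244161 0.02109783] in gripped TCP frame [-0.33 -0.02] 0.005648532753564416
85 11 [ 0.5897 -0.3561] 4.36 [6.58757958 7.63744073] in gripped TCP frame [-0.33 -0.02] 0.005319866911976453
wrist2 75 [[467.1, 256.3, 216.3], [351.8, 305.2, 216.1], [420.2, 305.2, 170.1], [562.7, 256.7, 169.6]] [0.00585968 0.00584645 0.00585386 0.00586751]
[ 0.59055599 -0.35606039] 4.554617824437246 4.427318719342176 [0.05 0.06] [-0.32  0.86]
wrist2 85 [[452.0, 256.3, 216.4], [340.3, 305.1, 216.1], [408.2, 305.1, 170.0], [548.1, 256.8, 169.6]] [0.00573937 0.00571607 0.00574257 0.00576346]
[ 0.59057179 -0.35606712] 4.566687832745643 4.427318719342176 [0.08 0.07] [-0.32  0.88]
wrist3 75 [[371.9, 305.4, 216.1], [474.5, 256.6, 216.3], [442.6, 305.4, 170.2], [566.1, 256.8, 169.9]] [0.00596275 0.00596669 0.00594746 0.00594444]
[0.70425108 0.09722434] -5.769006690987243 -6.017461124796235 [0.09 0.06] [1.45 0.47]
wrist3 85 [[459.5, 256.6, 216.4], [360.0, 305.3, 216.2], [431.2, 305.3, 170.1], [551.8, 256.9, 169.8]] [0.00584348 0.00582206 0.00583505 0.00583981]
[0.70426556 0.09720234] -5.762150643675249 -6.017461124796235 [0.07 0.05] [1.43 0.49]
```

Request:
send_rows --delta_pos '[[0, 0, 0], [0, 0, 0], [0, 0, 0], [0, 0, 0]]' --rot '[[0, 0, 0], [0, 0, 0], [0, 0, 0], [0, 0, 0]]'

```text
time_s: 7.47
eef_pos: [0.7036, 0.096, 0.5092]
eef_rot: [0.0, 0.743, 0.669, 0.0]
wrist_force: [0.2, 1.1, -1.9]
gripper_width: 0.126
```

```bash
cat > m.py <<'E'
from caps import *
from cell import get_state,snapshot
def rel(t,s,z=0):
    R=tool(s);v=R.T@(np.array([t[0],t[1],0])-[*s["eef_pos"][:2],0]);return (v[:2]*1e3).round(2)
def he(d):
    T=d["camera_from_world"];s=d["s"];R=tool(s);o=-T[:3,:3].T@T[:3,3];return (R.T@(o-s["eef_pos"])*1e3).round(2),(T[:3,:3]@R).round(4)
E
python3 - <<'E'
from m import *
for n in("wrist1","wrist2","wrist3"): print(n,he(load(n))[0],he(load(n))[1].ravel())
for k in range(2):
    s0=get_state();d=snapshot("wrist");d["s"]=s0;s1=get_state();pickle.dump(d,open(f"wrist4{k}.pkl","wb"))
    print(s0["eef_pos"],s1["eef_pos"],he(d)[0],he(d)[1].ravel())
    b=bores(d,(100,95,165,222),80);t,ok,r=pattern(b[:,:2],b[:,:2].mean(0),np.radians(-6));print("block",t[:2].round(4),np.degrees(t[2]).round(2),len(b),np.abs(r).max()*1e3)
    z=s0["eef_pos"][2]-.22697+.038
    b=caps(d,(238,155,325,235),80,z,150,700,(266.5,299));R=tool(s0);yaw=np.arctan2(R[1,1],R[0,1])
    t,ok,r=pattern(b[:,:2],s0["eef_pos"][:2],yaw);print(t,np.degrees(t[2]),np.degrees(yaw),rel(t,s0))
E
```

```text
wrist1 [69.7   1.02 30.26] [ 3.700e-03  1.000e+00 -5.000e-04  9.607e-01 -3.400e-03  2.776e-01
  2.776e-01 -1.500e-03 -9.607e-01]
wrist2 [69.67  1.26 30.19] [ 2.000e-04  1.000e+00 -5.000e-04  9.607e-01  0.000e+00  2.777e-01
  2.777e-01 -6.000e-04 -9.607e-01]
wrist3 [71.3   1.04 30.87] [ 2.200e-03  1.000e+00  4.000e-04  9.608e-01 -2.200e-03  2.773e-01
  2.773e-01 -2.000e-04 -9.608e-01]
[0.70356378 0.09598857 0.50915235] [0.70357892 0.09630401 0.50905527] [69.95  1.37 30.2 ] [ 2.000e-04  1.000e+00 -7.000e-04  9.607e-01  0.000e+00  2.776e-01
  2.776e-01 -7.000e-04 -9.607e-01]
block [15.9365 -2.8587] -6.0 11 153567.41204265415
[ 0.70467619  0.09597234 -0.10296516] -5.899469032901132 -6.03910361151808 [0.1  1.11]
[0.70357892 0.09630401 0.50905527] [0.70358607 0.09651909 0.50898006] [69.93  1.37 30.19] [ 2.000e-04  1.000e+00 -7.000e-04  9.607e-01  0.000e+00  2.776e-01
  2.776e-01 -7.000e-04 -9.607e-01]
block [12.7435 -2.2318] -6.0 11 121637.53131900734
[ 0.70465598  0.09628879 -0.10275527] -5.887443151492763 -6.016309360328065 [0.1  1.07]
```

```bash
cat >> m.py <<'E'
def blk(d,roi,thr=80,amin=60,amax=400,c=(.5792,.1278)):
    b=bores(d,roi,thr,.148,amin,amax);b=b[np.hypot(b[:,0]-c[0],b[:,1]-c[1])<.06];t,ok,r=pattern(b[:,:2],c,np.radians(-6))
    print("block",t[:2].round(5),np.degrees(t[2]).round(2),len(b),(np.abs(r).max()*1e3).round(2),"R",b[:,2].mean().round(4));return t
def hand(d,thr=80):
    T=d["camera_from_world"];o=-T[:3,:3].T@T[:3,3]
    z=o[2]+.0302-.22697+.038
    b=caps(d,(238,155,325,235),thr,z,150,700,(266.5,299))
    t0=onz(d,281,300,z)[:2]
    s=d["s"];R=tool(s);yaw=np.arctan2(R[1,1],R[0,1])
    t,ok,r=pattern(b[:,:2],s["eef_pos"][:2],yaw)
    print("hand",t[:2].round(5),np.degrees(t[2]).round(2),len(b),(np.abs(r).max()*1e3).round(2));return t
E
python3 - <<'E'
from m import *
for n in("wrist3","wrist40","wrist41"): d=load(n);[blk(d,(95,90,175,225),t) for t in(75,90)];hand(d)
E
```

```text
block [0.57918 0.12784] -5.94 10 0.04 R 0.0063
block [0.5792  0.12783] -5.95 10 0.05 R 0.0068
hand [0.70424 0.09702] -5.77 4 0.06
block [0.57916 0.12784] -5.98 10 0.07 R 0.0064
block [0.57919 0.12783] -5.97 10 0.06 R 0.0068
hand [0.70468 0.09597] -5.9 4 0.04
block [0.57918 0.12783] -5.97 10 0.05 R 0.0064
block [0.5792  0.12783] -5.95 10 0.05 R 0.0068
hand [0.70466 0.09629] -5.89 4 0.05
```

Request:
send_rows --delta_pos '[[0, 0, 10], [0, 0, 15], [0, 0, 20], [0, 0, 20], [0, 0, 20], [0, 0, 15], [0, 0, 0], [0, 0, 0]]' --rot '[[0, 0, 0], [0, 0, 0], [0, 0, 0], [0, 0, 0], [0, 0, 0], [0, 0, 0], [0, 0, 0], [0, 0, 0]]'

```text
time_s: 8.23
eef_pos: [0.7035, 0.0968, 0.4082]
eef_rot: [-0.0, 0.743, 0.669, -0.001]
wrist_force: [0.5, 0.5, -0.5]
gripper_width: 0.124
```

Request:
send_rows --delta_pos '[[0, 0, 0], [0, 0, 0], [0, 0, 0], [0, 0, 0]]' --rot '[[0, 0, 0], [0, 0, 0], [0, 0, 0], [0, 0, 0]]'

```text
time_s: 8.57
eef_pos: [0.7037, 0.0973, 0.4099]
eef_rot: [0.0, 0.743, 0.669, 0.001]
wrist_force: [0.1, -0.9, -2.0]
gripper_width: 0.123
```

Run:
```python
from m import *
d=snapshot("wrist");d["s"]=get_state();pickle.dump(d,open("wrist5.pkl","wb"));print(d["s"]["eef_pos"],he(d)[0])
c=proj(d,[.5792,.1278,.148]);print(c)
g=d["color"];cv2.imwrite("pics/wrist5.png",g[:,:,::-1])
hand(d)
```

```text
[0.70369508 0.09720578 0.40958265] [69.98  1.42 29.89]
[ 77.36699705 186.14239533]
hand [0.70494 0.09733] -5.91 4 0.05
```

View pics/wrist5.png

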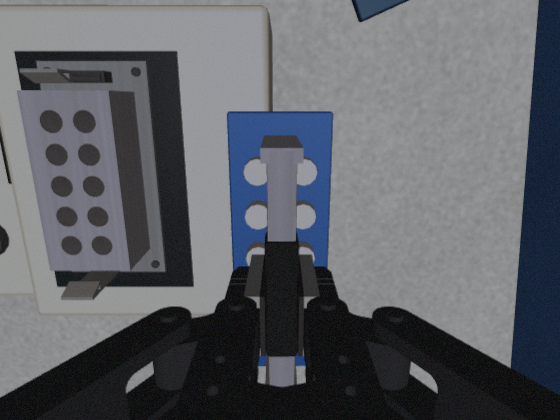

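Run:
```python
from m import *
d=load("wrist5")
for t in(75,90): blk(d,(28,98,116,264),t,100,700)
```

```text
block [0.57911 0.12789] -5.98 10 0.03 R 0.0064
block [0.57913 0.12788] -5.98 10 0.03 R 0.0067
```

Run:
```python
from m import *
d=load("wrist5");T=d["camera_from_world"];o=-T[:3,:3].T@T[:3,3]
for dz in(-.004,-.002,0,.002,.004):
    z=o[2]+.0302-.22697+.038+dz
    b=caps(d,(238,155,325,235),80,z,150,700,(266.5,299));b=b[np.lexsort((b[:,0],))]
    P=b[:,:2];D=np.linalg.norm(P[:,None]-P[None],axis=2);print(dz,np.sort(D[np.triu_indices(4,1)]).round(5),P.mean(0).round(4),b[:,2].mean().round(4))
P=cloud(d);print("cap z by depth rel cam",[ (P[v,u,2]-o[2]).round(4) for u,v in((256,216),(305,216),(305,170),(256,170))], "expected",.0302-.22697+.038)
```

```text
-0.004 [0.02045 0.02047 0.0205  0.02055 0.02893 0.02904] [0.7079 0.1262] 0.0061
-0.002 [0.0202  0.02022 0.02025 0.0203  0.02857 0.02868] [0.708  0.1267] 0.006
0 [0.01995 0.01997 0.02    0.02005 0.02822 0.02833] [0.708  0.1272] 0.0059
0.002 [0.0197  0.01972 0.01975 0.0198  0.02786 0.02797] [0.7081 0.1277] 0.0059
0.004 [0.01945 0.01947 0.01949 0.01954 0.02751 0.02762] [0.7081 0.1282] 0.0058
cap z by depth rel cam [np.float64(-0.1576), np.float64(-0.1586), np.float64(-0.157), np.float64(-0.1595)] expected -0.15877
```

Request:
send_rows --delta_pos '[[2, -8, 0], [2, -16, 0], [2, -20, 0], [2, -20, 0], [2, -20, 0], [2, -20, 0], [2, -16, 0], [3.2, -8.3, 0]]' --rot '[[0, 0, 0], [0, 0, 0], [0, 0, 0], [0, 0, 0], [0, 0, 0], [0, 0, 0], [0, 0, 0], [0, 0, 0]]'

```text
time_s: 9.28
eef_pos: [0.5762, 0.1281, 0.4096]
eef_rot: [0.0, 0.743, 0.67, 0.0]
wrist_force: [0.2, 0.5, -1.6]
gripper_width: 0.127
```

Request:
send_rows --delta_pos '[[0, 0, 0], [0, 0, 0], [0, 0, 0], [0, 0, 0], [0, 0, 0], [0, 0, 0], [0, 0, 0], [0, 0, 0]]' --rot '[[0, 0, 0], [0, 0, 0], [0, 0, 0], [0, 0, 0], [0, 0, 0], [0, 0, 0], [0, 0, 0], [0, 0, 0]]'

```text
time_s: 9.95
eef_pos: [0.578, 0.1275, 0.4086]
eef_rot: [-0.0, 0.743, 0.669, -0.0]
wrist_force: [-0.7, -0.1, -2.3]
gripper_width: 0.128
```

Run:
```python
from m import *
d=snapshot("wrist");d["s"]=get_state();pickle.dump(d,open("wrist6.pkl","wb"));print(d["s"]["eef_pos"],he(d)[0])
hand(d)
cv2.imwrite("pics/wrist6.png",d["color"][:,:,::-1])
d=snapshot("side");pickle.dump(d,open("side6.pkl","wb"))
c=proj(d,[.579,.128,.17]).astype(int);print(c)
cv2.imwrite("pics/side6.png",cv2.resize(d["color"][c[1]-50:c[1]+50,c[0]-60:c[0]+60,::-1],None,fx=6,fy=6,interpolation=cv2.INTER_CUBIC))
```

```text
[0.57794319 0.12747358 0.40863005] [69.93  1.43 30.23]
hand [0.57889 0.12746] -5.85 4 0.05
[257 211]
```

View pics/side6.png

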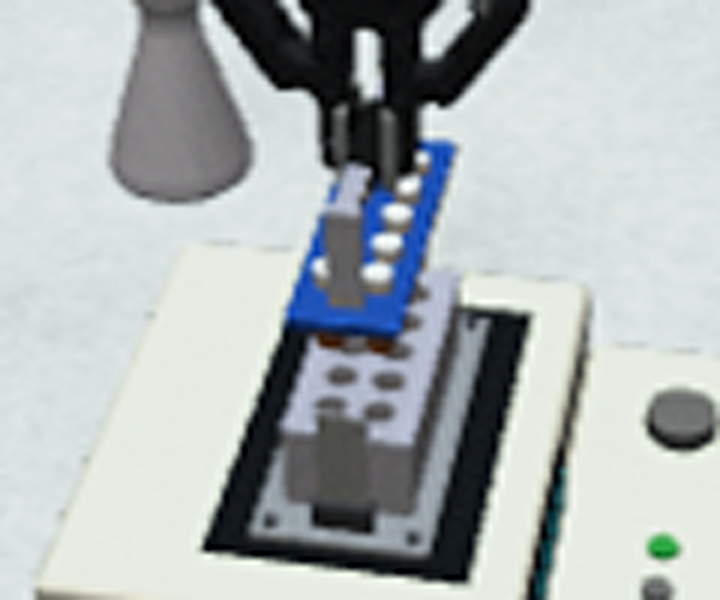

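View pics/wrist6.png

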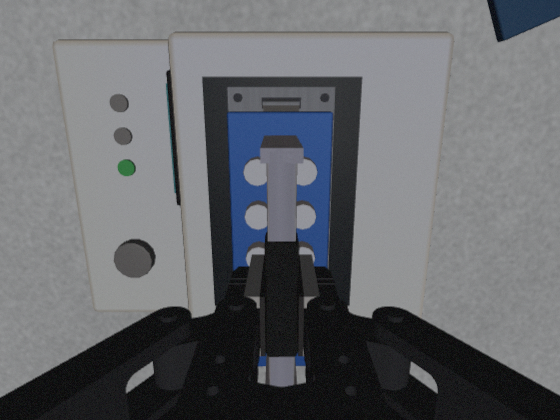

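Side view: the carrier hangs over the block, with the bores visible below its near end. The residual offset is about 0.4 mm, so I'll correct it and go down to just above the bores.

Request:
send_rows --delta_pos '[[0.4, 0.2, 3], [0, 0, 5], [0, 0, 6], [0, 0, 6], [0, 0, 5], [0, 0, 3], [0, 0, 2], [0, 0, 0]]' --rot '[[0, 0, 0.1], [0, 0, 0], [0, 0, 0], [0, 0, 0], [0, 0, 0], [0, 0, 0], [0, 0, 0], [0, 0, 0]]'

```text
time_s: 10.72
eef_pos: [0.578, 0.1278, 0.3782]
eef_rot: [-0.0, 0.743, 0.669, -0.0]
wrist_force: [0.0, -0.6, -1.4]
gripper_width: 0.131
```

Request:
send_rows --delta_pos '[[0, 0, 0], [0, 0, 0], [0, 0, 0], [0, 0, 0], [0, 0, 0], [0, 0, 0], [0, 0, 0], [0, 0, 0]]' --rot '[[0, 0, 0], [0, 0, 0], [0, 0, 0], [0, 0, 0], [0, 0, 0], [0, 0, 0], [0, 0, 0], [0, 0, 0]]'

```text
time_s: 11.38
eef_pos: [0.5781, 0.1279, 0.3788]
eef_rot: [-0.0, 0.743, 0.669, 0.0]
wrist_force: [1.0, 0.1, -2.0]
gripper_width: 0.124
```

Run:
```python
from m import *
d=snapshot("wrist");d["s"]=get_state();pickle.dump(d,open("wrist7.pkl","wb"));print(d["s"]["eef_pos"],he(d)[0],d["s"]["wrist_force"])
T=d["camera_from_world"];o=-T[:3,:3].T@T[:3,3];print("cam z",o[2],"bottoms",o[2]+.0302-.22697)
for t in(75,80,90):hand(d,t)
d=snapshot("side");pickle.dump(d,open("side7.pkl","wb"))
c=proj(d,[.579,.128,.17]).astype(int);print(c)
cv2.imwrite("pics/side7.png",cv2.resize(d["color"][c[1]-50:c[1]+50,c[0]-60:c[0]+60,::-1],None,fx=6,fy=6,interpolation=cv2.INTER_CUBIC))
```

```text
[0.5780741  0.12787184 0.3787651 ] [69.97  1.36 30.18] [-0.09774267  0.06832608 -1.86934296]
cam z 0.34858687017027373 bottoms 0.15181687017027373
hand [0.57897 0.12791] -5.99 4 0.08
hand [0.57899 0.1279 ] -5.97 4 0.05
hand [0.579   0.12788] -5.95 4 0.06
[257 211]
```

View pics/side7.png

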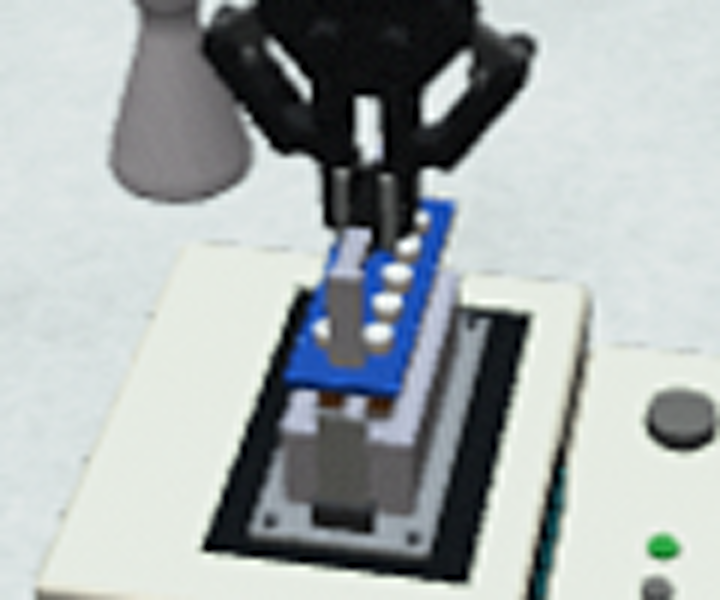

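Aligned to within about 0.15 mm by camera, with the vial bottoms about 4 mm above the bores. Lowering gently while watching the force.

Request:
send_rows --delta_pos '[[0, 0.1, 1], [0, 0, 1], [0, 0, 1], [0, 0, 1], [0, 0, 0.7], [0, 0, 0]]' --rot '[[0, 0, 0], [0, 0, 0], [0, 0, 0], [0, 0, 0], [0, 0, 0], [0, 0, 0]]'

```text
time_s: 11.98
eef_pos: [0.5781, 0.1279, 0.3738]
eef_rot: [-0.0, 0.743, 0.669, -0.0]
wrist_force: [-0.2, 0.5, -1.2]
gripper_width: 0.125
```

Request:
send_rows --delta_pos '[[0, 0, 0.5], [0, 0, 0.5], [0, 0, 0], [0, 0, 0]]' --rot '[[0, 0, 0], [0, 0, 0], [0, 0, 0], [0, 0, 0]]'

```text
time_s: 12.32
eef_pos: [0.5782, 0.1279, 0.3731]
eef_rot: [-0.0, 0.743, 0.669, 0.0]
wrist_force: [0.1, 0.3, -1.8]
gripper_width: 0.125
```

Request:
send_rows --delta_pos '[[0, 0, 0.7], [0, 0, 0.7], [0, 0, 0.7], [0, 0, 0.7], [0, 0, 0.7], [0, 0, 0]]' --rot '[[0, 0, 0], [0, 0, 0], [0, 0, 0], [0, 0, 0], [0, 0, 0], [0, 0, 0]]'

```text
time_s: 12.82
eef_pos: [0.5781, 0.1279, 0.3693]
eef_rot: [-0.0, 0.743, 0.669, -0.0]
wrist_force: [0.4, -0.3, -2.7]
gripper_width: 0.13
```

Run:
```python
from m import *
d=snapshot("wrist");d["s"]=get_state();pickle.dump(d,open("wrist8.pkl","wb"));print(d["s"]["eef_pos"],he(d)[0],d["s"]["wrist_force"],d["s"]["torque"])
hand(d)
```

```text
[0.57814386 0.12786906 0.3694213 ] [69.93  1.36 30.28] [-0.64161581  0.49076592 -2.11517579] [-0.01610259 -0.00340087 -0.0738192 ]
hand [0.579   0.12785] -5.97 4 0.06
```

5.6 mm into the bores with no contact force. Continuing to the catches.

Request:
send_rows --delta_pos '[[0, 0, 1], [0, 0, 1], [0, 0, 1], [0, 0, 1], [0, 0, 1], [0, 0, 1], [0, 0, 0], [0, 0, 0]]' --rot '[[0, 0, 0], [0, 0, 0], [0, 0, 0], [0, 0, 0], [0, 0, 0], [0, 0, 0], [0, 0, 0], [0, 0, 0]]'

```text
time_s: 13.53
eef_pos: [0.5784, 0.1282, 0.3649]
eef_rot: [0.001, 0.743, 0.669, 0.001]
wrist_force: [-1.2, -0.7, 5.4]
gripper_width: 0.129
```

Request:
send_rows --delta_pos '[[0, 0, 1], [0, 0, 1], [0, 0, 1], [0, 0, 1], [0, 0, 0], [0, 0, 0]]' --rot '[[0, 0, 0], [0, 0, 0], [0, 0, 0], [0, 0, 0], [0, 0, 0], [0, 0, 0]]'

```text
time_s: 14.03
eef_pos: [0.5787, 0.1282, 0.3619]
eef_rot: [0.001, 0.743, 0.669, 0.002]
wrist_force: [-1.0, -0.6, 10.8]
gripper_width: 0.126
```

Request:
send_rows --delta_pos '[[0, 0, 1], [0, 0, 1], [0, 0, 0], [0, 0, 0]]' --rot '[[0, 0, 0], [0, 0, 0], [0, 0, 0], [0, 0, 0]]'

```text
time_s: 14.37
eef_pos: [0.5788, 0.1283, 0.3604]
eef_rot: [0.001, 0.743, 0.669, 0.002]
wrist_force: [-1.3, -0.4, 13.3]
gripper_width: 0.127
```

Run:
```python
from m import *
d=snapshot("wrist");d["s"]=get_state();pickle.dump(d,open("wrist9.pkl","wb"));print(d["s"]["eef_pos"],he(d)[0],d["s"]["wrist_force"],d["s"]["torque"])
hand(d);b=caps(d,(238,155,325,235),80,.17,150,700,(266.5,299));print(b[:,3:].round(1).tolist())
d=snapshot("side");c=(257,211)
cv2.imwrite("pics/side9.png",cv2.resize(d["color"][c[1]-50:c[1]+50,c[0]-60:c[0]+60,::-1],None,fx=6,fy=6,interpolation=cv2.INTER_CUBIC))
```

```text
[0.57878401 0.12827689 0.36044649] [69.95  1.37 30.2 ] [-1.43637118 -1.02523908 13.51416532] [-0.18514784  0.51181121  0.03908894]
hand [0.58049 0.12843] -5.9 4 0.05
[[485.9, 256.2, 216.6], [359.6, 305.1, 216.3], [428.3, 305.2, 170.3], [584.3, 256.5, 169.9]]
```

View pics/side9.png

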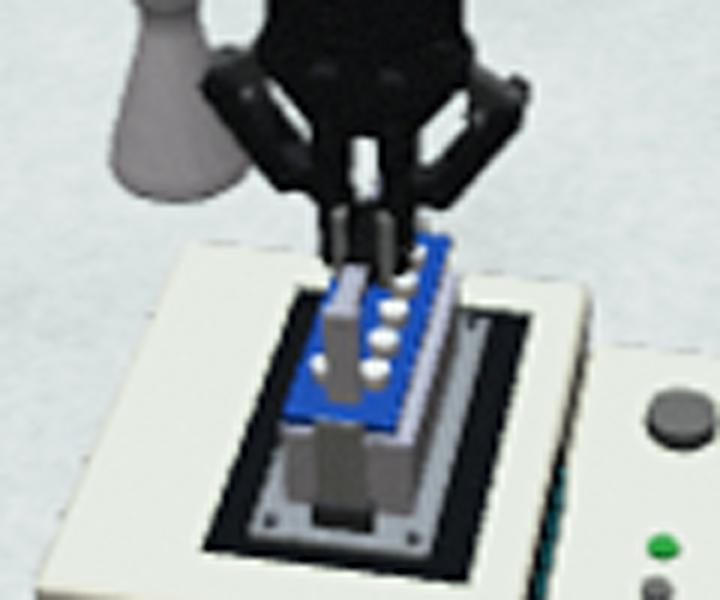

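Run:
```python
from m import *
from scipy.spatial.transform import Rotation as Rn
a=load("wrist8");b=load("wrist9")
R8=a["camera_from_world"][:3,:3].T;R9=b["camera_from_world"][:3,:3].T
w=Rn.from_matrix(R9@R8.T).as_rotvec(degrees=True);print("world rot 8->9",w,"in tool",tool(a["s"]).T@w)
o=lambda d:-d["camera_from_world"][:3,:3].T@d["camera_from_world"][:3,3]
print((o(b)-o(a))*1e3)
# carrier bottom shift: rigid
Tw=lambda d:np.linalg.inv(d["camera_from_world"])
p8=np.array([.579,.12785,.1424,1]);p9=Tw(b)@a["camera_from_world"]@p8;print("bottom centre shift mm",(p9-p8)[:3]*1e3)
```

```text
world rot 8->9 [ 0.04979139 -0.30202704 -0.00436084] in tool [-0.29508698  0.08138364  0.00434897]
[ 0.81236665  0.44336863 -8.78888123]
bottom centre shift mm [ 1.84443001  0.61494132 -8.88788002]
```

Request:
send_rows --delta_pos '[[-0.2, -0.3, 0], [-0.1, -0.3, 0], [0, 0, 0], [0, 0, 0]]' --rot '[[0.15, -0.04, 0], [0.15, -0.04, 0], [0, 0, 0], [0, 0, 0]]'

```text
time_s: 14.8
eef_pos: [0.5788, 0.1279, 0.3605]
eef_rot: [0.0, 0.744, 0.669, 0.001]
wrist_force: [2.8, -0.5, 11.0]
gripper_width: 0.128
```

```bash
cat >> m.py <<'E'
def chk(n):
    from scipy.spatial.transform import Rotation as Rn
    a=load("wrist8");b=snapshot("wrist");b["s"]=get_state();pickle.dump(b,open(n+".pkl","wb"))
    R8=a["camera_from_world"][:3,:3].T;R9=b["camera_from_world"][:3,:3].T
    w=Rn.from_matrix(R9@R8.T).as_rotvec(degrees=True)
    p8=np.array([.579,.12785,.1424,1]);p9=np.linalg.inv(b["camera_from_world"])@a["camera_from_world"]@p8
    print("tilt in tool",(tool(a["s"]).T@w).round(3),"bottom shift world",((p9-p8)[:3]*1e3).round(2),"tool xy",(tool(a["s"]).T@(p9-p8)[:3]*1e3).round(2),"bottom z",p9[2].round(4))
    c=caps(b,(238,155,325,235),80,.17,150,700,(266.5,299));print(c[:,3:].round(1).tolist())
    print(b["s"]["wrist_force"].round(1),b["s"]["torque"].round(2))
    return b
E
python3 -c "
from m import *
chk('wrist10')"
```

```text
tilt in tool [-0.104  0.036  0.027] bottom shift world [ 1.08  0.12 -8.83] tool xy [0.23 1.07 8.83] bottom z 0.1336
[[470.9, 256.8, 216.4], [378.6, 305.5, 216.3], [449.8, 305.6, 170.2], [565.9, 256.9, 169.9]]
[ 2.8  0.4 11.2] [-0.05 -0.64  0.05]
```

Request:
send_rows --delta_pos '[[0, 0.3, 0.5], [0, 0, 1], [0, 0, 1], [0, 0, 0], [0, 0, 0]]' --rot '[[0, 0, 0], [0, 0, 0], [0, 0, 0], [0, 0, 0], [0, 0, 0]]'

```text
time_s: 15.27
eef_pos: [0.5784, 0.1276, 0.3562]
eef_rot: [-0.001, 0.744, 0.669, -0.001]
wrist_force: [2.6, 0.4, 3.8]
gripper_width: 0.128
```

```bash
python3 -c "
from m import *
chk('wrist11')"
```

```text
tilt in tool [ 0.106 -0.028  0.019] bottom shift world [ -0.12  -0.3  -13.12] tool xy [-0.31 -0.09 13.12] bottom z 0.1293
[[472.4, 256.8, 216.4], [379.6, 305.5, 216.2], [451.4, 305.6, 170.2], [564.6, 256.9, 170.0]]
[2.7 0.6 4.7] [-0.04 -0.77  0.04]
```

Request:
send_rows --delta_pos '[[0.1, 0.3, 0], [0.1, 0.2, 0.5], [0, 0, 0.8], [0, 0, 0]]' --rot '[[-0.1, 0, 0], [-0.1, 0, 0], [0, 0, 0], [0, 0, 0]]'

```text
time_s: 15.65
eef_pos: [0.5782, 0.1279, 0.3534]
eef_rot: [-0.0, 0.743, 0.669, -0.001]
wrist_force: [1.2, 0.5, 3.4]
gripper_width: 0.125
```

```bash
python3 -c "
from m import *
chk('wrist12')"
```

```text
tilt in tool [ 0.119 -0.081 -0.013] bottom shift world [ -0.44  -0.28 -15.93] tool xy [-0.33 -0.41 15.93] bottom z 0.1265
[[478.3, 256.5, 216.4], [372.8, 305.4, 216.2], [444.0, 305.5, 170.3], [570.5, 256.8, 169.9]]
[ 0.3 -0.5  3.4] [ 0.06 -0.23 -0.01]
```

Side forces have nearly gone, and the bottoms are 2.5 mm above home. Pressing on.

Request:
send_rows --delta_pos '[[0, 0.1, 0.7], [0, 0, 0.7], [0, 0, 0.7], [0, 0, 0.7], [0, 0, 0], [0, 0, 0]]' --rot '[[-0.05, 0, 0], [0, 0, 0], [0, 0, 0], [0, 0, 0], [0, 0, 0], [0, 0, 0]]'

```text
time_s: 16.2
eef_pos: [0.5781, 0.1279, 0.351]
eef_rot: [-0.0, 0.743, 0.669, -0.001]
wrist_force: [-3.2, 0.0, 5.9]
gripper_width: 0.129
```

```bash
python3 -c "
from m import *
chk('wrist13')"
```

```text
tilt in tool [ 0.085 -0.087 -0.021] bottom shift world [ -0.42  -0.23 -18.36] tool xy [-0.27 -0.39 18.36] bottom z 0.124
[[477.3, 256.7, 216.3], [374.1, 305.4, 216.2], [444.6, 305.5, 170.3], [570.8, 256.8, 169.9]]
[-2.4 -0.   5.5] [ 0.07  0.52 -0.01]
```

Request:
send_rows --delta_pos '[[0, -0.2, 0.8], [0, 0, 0.8], [0, 0, 0.8], [0, 0, 0.6], [0, 0, 0], [0, 0, 0]]' --rot '[[0.03, 0, 0], [0, 0, 0], [0, 0, 0], [0, 0, 0], [0, 0, 0], [0, 0, 0]]'

```text
time_s: 16.75
eef_pos: [0.5778, 0.1281, 0.3507]
eef_rot: [0.001, 0.743, 0.669, -0.0]
wrist_force: [-9.6, -2.9, 22.3]
gripper_width: 0.125
```

```bash
python3 -c "
from m import *
d=chk('wrist14');cv2.imwrite('pics/wrist14.png',d['color'][:,:,::-1])
d=snapshot('side');c=(257,211)
cv2.imwrite('pics/side14.png',cv2.resize(d['color'][c[1]-45:c[1]+50,c[0]-60:c[0]+60,::-1],None,fx=6,fy=6,interpolation=cv2.INTER_CUBIC))
"
```

```text
tilt in tool [-0.033 -0.087 -0.016] bottom shift world [ -0.19  -0.08 -18.65] tool xy [-0.1  -0.18 18.65] bottom z 0.1238
[[477.1, 256.8, 216.5], [376.1, 305.4, 216.4], [444.7, 305.4, 170.3], [573.2, 256.8, 170.1]]
[-9.5 -2.9 22.9] [-0.54  1.94  0.02]
```

View pics/side14.png

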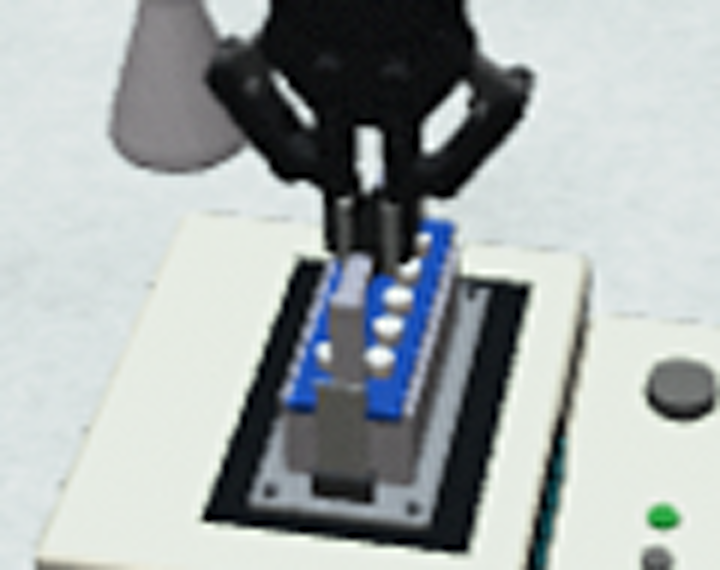

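View pics/wrist14.png

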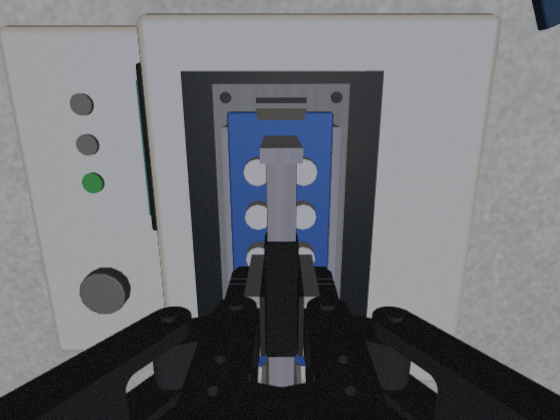

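Seated: z stopped at home as the force rose, and the far catch's nose lies over the plate's end at (281,113). I'll unload, then give a light tug to check that it's latched.

Request:
send_rows --delta_pos '[[0, 0.2, -1], [0, 0.2, -1], [0, 0, -1], [0, 0, -1], [0, 0, -0.7], [0, 0, -0.7], [0, 0, 0], [0, 0, 0]]' --rot '[[0, 0, 0], [0, 0, 0], [0, 0, 0], [0, 0, 0], [0, 0, 0], [0, 0, 0], [0, 0, 0], [0, 0, 0]]'

```text
time_s: 17.52
eef_pos: [0.5784, 0.1275, 0.3519]
eef_rot: [-0.001, 0.743, 0.669, -0.002]
wrist_force: [1.3, 0.9, -12.0]
gripper_width: 0.127
```

```bash
python3 -c "
from m import *
d=chk('wrist15')
"
```

```text
tilt in tool [ 0.195 -0.11   0.003] bottom shift world [ -0.51  -0.73 -17.46] tool xy [-0.78 -0.43 17.46] bottom z 0.1249
[[473.1, 257.1, 215.8], [380.8, 305.5, 216.1], [452.0, 305.6, 170.2], [565.6, 256.9, 169.9]]
[  2.8   0.3 -12.3] [ 0.25 -0.61 -0.04]
```

Tugging with about 10 N leaves it held with about 1 mm of play, so it is latched. I'll re-seat it, unload to neutral and release.

Request:
send_rows --delta_pos '[[0, 0, 1], [0, 0, 1], [0, 0, 1], [0, 0, 1], [0, 0, 1], [0, 0, 0], [0, 0, 0]]' --rot '[[0, 0, 0], [0, 0, 0], [0, 0, 0], [0, 0, 0], [0, 0, 0], [0, 0, 0], [0, 0, 0]]'

```text
time_s: 18.15
eef_pos: [0.5787, 0.1279, 0.3509]
eef_rot: [0.001, 0.744, 0.669, 0.0]
wrist_force: [-6.6, -1.9, 10.1]
gripper_width: 0.127
```

```bash
python3 -c "
from m import *
d=chk('wrist16')
"
```

```text
tilt in tool [-0.091 -0.068  0.005] bottom shift world [  0.85  -0.25 -18.45] tool xy [-0.16  0.87 18.45] bottom z 0.1239
[[479.4, 256.4, 216.5], [371.3, 305.3, 216.3], [440.8, 305.4, 170.4], [574.4, 256.8, 170.0]]
[-6.2 -2.  10. ] [-0.44  1.12 -0.04]
```

Request:
send_rows --delta_pos '[[0, 0, -1], [0, 0, -1], [0, 0, -1], [0, 0, 0], [0, 0, 0]]' --rot '[[0, 0, 0], [0, 0, 0], [0, 0, 0], [0, 0, 0], [0, 0, 0]]'

```text
time_s: 18.62
eef_pos: [0.5787, 0.1277, 0.3512]
eef_rot: [-0.0, 0.743, 0.669, -0.001]
wrist_force: [-0.2, 0.1, -1.3]
gripper_width: 0.128
```

Request:
send_rows --delta_pos '[[0, 0, 0], [0, 0, 0], [0, 0, 0], [0, 0, 0], [0, 0, 0], [0, 0, 0], [0, 0, 0], [0, 0, 0]]' --rot '[[0, 0, 0], [0, 0, 0], [0, 0, 0], [0, 0, 0], [0, 0, 0], [0, 0, 0], [0, 0, 0], [0, 0, 0]]' --gripper 60

```text
time_s: 19.28
eef_pos: [0.5786, 0.1277, 0.3514]
eef_rot: [-0.0, 0.743, 0.669, -0.001]
wrist_force: [-0.1, 0.3, -0.4]
gripper_width: 0.702
```

Request:
send_rows --delta_pos '[[0, 0, -5], [0, 0, -15], [0, 0, -25], [0, 0, -25], [0, 0, -25], [0, 0, -25], [0, 0, -20], [0, 0, 0]]' --rot '[[0, 0, 0], [0, 0, 0], [0, 0, 0], [0, 0, 0], [0, 0, 0], [0, 0, 0], [0, 0, 0], [0, 0, 0]]'

```text
time_s: 19.95
eef_pos: [0.5789, 0.1284, 0.4968]
eef_rot: [0.002, 0.743, 0.669, 0.002]
wrist_force: [0.3, -0.2, 1.5]
gripper_width: 0.699
```

```bash
python3 -c "
from m import *
d=snapshot('wrist');d['s']=get_state();pickle.dump(d,open('wrist17.pkl','wb'));cv2.imwrite('pics/wrist17.png',d['color'][:,:,::-1])
d=snapshot('side');pickle.dump(d,open('side17.pkl','wb'));c=(257,211)
cv2.imwrite('pics/side17.png',cv2.resize(d['color'][c[1]-45:c[1]+50,c[0]-60:c[0]+60,::-1],None,fx=6,fy=6,interpolation=cv2.INTER_CUBIC))
"
```

```text
(no output)
```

View pics/side17.png

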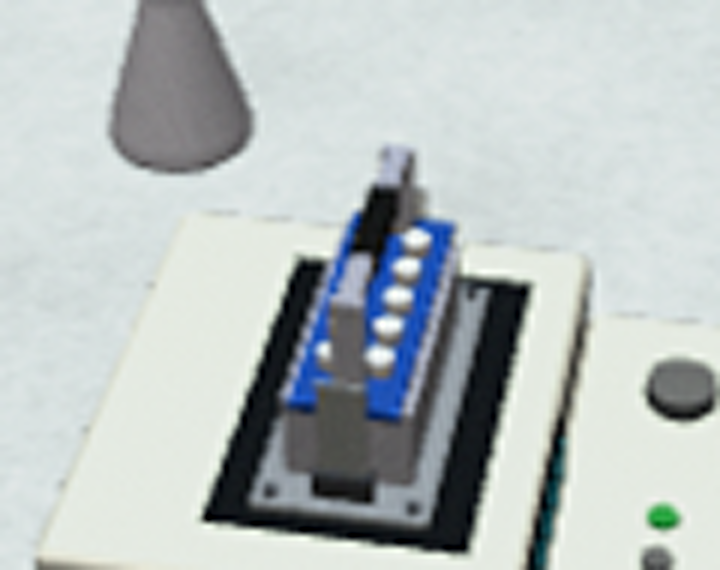

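View pics/wrist17.png

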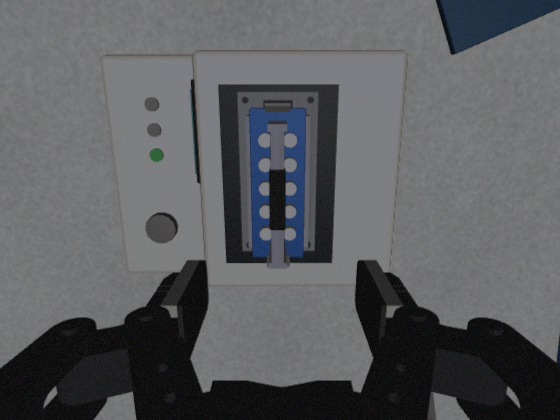

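The carrier sits flat, with catches over both ends: the far one at (278,106) in the wrist view and the near one at (343,385) in the side view. Next, levelness and the neighbouring objects.

```bash
python3 -c "
from m import *
d=load('wrist17');P=cloud(d)
def med(u,v):return np.median(P[v-1:v+2,u-1:u+2].reshape(-1,3),0).round(4)
for uv in [(256,113),(299,113),(256,150),(299,150),(258,250),(300,250),(264,140),(291,140),(265,234),(290,234)]: print(uv,med(*uv))
b=caps(d,(250,128,306,246),85,.162,40,300);b=b[b[:,2]<.007]
t,ok,r=pattern(b[:,:2],[.579,.128],-.104);print(len(b),t[:2],np.degrees(t[2]),np.abs(r[ok]).max()*1e3,np.linalg.norm(b[:,None,:2]-b[None,:,:2],axis=2).max())
a=load('side0')['color'];c=load('side17')['color']
D=cv2.absdiff(a,c).max(2)
for n,(x0,y0,x1,y1) in dict(flask=(205,140,248,200),bottle=(315,145,350,200),tip=(250,330,310,410)).items(): print(n,(D[y0:y1,x0:x1]>40).sum())
"
```

```text
(256, 113) [0.5684 0.1898 0.1544]
(299, 113) [0.6029 0.1861 0.1546]
(256, 150) [0.5646 0.1601 0.1548]
(299, 150) [0.6002 0.1565 0.1548]
(258, 250) [0.5554 0.0717 0.1549]
(300, 250) [0.5928 0.0678 0.155 ]
(264, 140) [0.5726 0.1684 0.1623]
(291, 140) [0.5942 0.1662 0.1628]
(265, 234) [0.5641 0.0886 0.1623]
(290, 234) [0.5856 0.0867 0.1628]
4 [0.57892261 0.12749038] -6.079027561232411 0.039936945304130944 0.02835425426080159
flask 147
bottle 0
tip 0
```

```bash
python3 -c "
from m import *
a=load('side0')['color'];c=load('side17')['color']
cr=lambda i:cv2.resize(i[100:220,180:300,::-1],None,fx=3,fy=3)
cv2.imwrite('pics/fl.png',np.hstack([cr(a),cr(c)]))
"
```

```text
(no output)
```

View pics/fl.png

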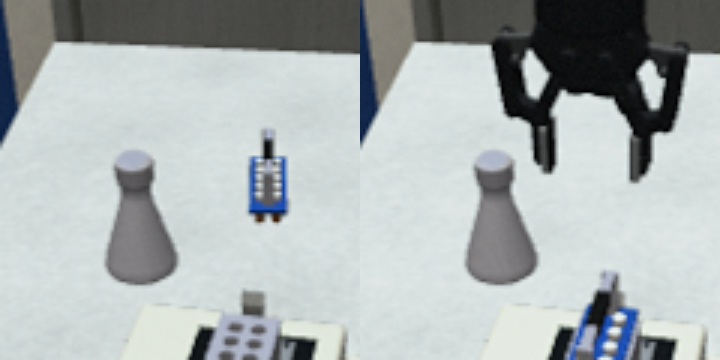

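The flask has not moved; the difference in pixels was the gripper coming into that region. Handing in.

```bash
python3 -c "
from cell import sign_off,get_state
print(get_state()['wrist_force'],get_state()['time_s']);print(sign_off())"
```

```text
[-0.24068165 -0.11325763 -0.76110161] 20.05
the job is handed in; nothing more can be done
None
```

The carrier is home in the block with all ten vials in their bores. It is held by the catches and released, and I handed the job in at 20 s. Sign-off reports no verdict.

**Finding the bores:** all ten bores were fitted in the wrist camera, with residuals under 0.1 mm. I lined the vial caps up with them in the same camera to about 0.15 mm, and the vials went in with no measurable contact force.

**Pressing home:** the push past the catches peaked at about 15 N. Under that load the arm drifted and tilted, so I corrected it partway (side force about 3 N). At home the height stopped changing while the push rose to about 25 N, with about 10 N of side force. A tug of about 10 N held the carrier with about 1 mm of play. I then re-seated it, unloaded and let go.

**Last checks:**
- **Height:** the plate's top is level at 154.4 to 155.0 mm, against 154 mm expected.
- **Catches:** the far catch is seen clearly over the plate's end. At the near end the side view is coarser, but it also shows the catch over the plate.
- **Neighbours:** the bottle and tip box show no change. The flask's image difference (147 pixels) was the gripper coming into view; the flask stands where it was.
- **Weaker check:** the final fit of the cap pattern caught only four of the ten caps. It agreed with the block's centre to about 0.5 mm.

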